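# Stir the olives into the mushrooms

## Robot

A 6-joint arm with a two-finger parallel gripper is mounted at the origin on a cart in front of the work surface, level with it; the furniture and walls round the work are solid. World frame = base frame: x ahead of the robot, y to its left, z up, the work surface at z = 0. Lengths are in m, angles in rad, forces in N, time in s.
With the tool pointing down it reaches from about 0.25 to 0.775 m from the base axis. Payload 4 kg.
Tool frame: the origin (TCP) lies at the very end of the fingers, on their centre line; the grasp point (between the pads) lies 19 mm behind it (robot.tcp_to_grasp is the distance from the TCP to the grasp point, in m); z points along the fingers, y is the line along which they close (so a half turn about z gives the same grasp; the last joint's range is limited). The gripper opens to 94 mm and grips with 3 to 60 N. Pads are 16 mm wide; open, the fingers measure 119 mm over their backs; the gripper's body (75 mm by 177 mm) begins 78 mm behind the grasp point.
Start: joints at [1.141, 0.087, 1.371, -0, 1.684, -0.103], TCP at [0.177, 0.521, 0.206] pointing down, gripper open.
Joint ranges: [-3.1, 3.1], [-0.76, 2.03], [0.27, 2.55], [-1.08, 4.22], [0.17, 2.65], [-2.57, 2.57]. Speed limits (rad/s): [2.79, 2.79, 3.14, 3.14, 3.14, 3.14].

## Interface

Orientations are given as [roll, pitch, yaw] about the fixed x, y, z axes, in that order (R = Rz(yaw) Ry(pitch) Rx(roll)).
In Python, from bench import robot gives the robot as it stands.
- The arm moves only by the shell command python3 nudge.py 'ROWS'. ROWS is rows parted by semicolons, their numbers by spaces, 1 to 20 of them, each of 5 numbers: the finger opening in m, then dx, dy, dz in m, then a turn about the tool's z in rad; each row shifts and turns the commanded pose from where the row before left it, along the tool's axes as they then stand; what a row does not reach is not made up. A row lasts 1/12 s, in which the tool goes at most 0.0417 m and 0.125 rad, less where a joint would pass 70% of its speed; a pose out of reach is approached as far as the arm can. The fingers move at their own pace and stop on an object; the grip force is fixed at half the most. Time passes only in rows, so rows that do not move let the fingers close. It prints the time, the measured TCP pose, the force, the opening and the grip force at its end.
- robot.get_obs(): the state, without advancing time (a new reading comes with each control period).
- robot.snapshot(name): name is "scene" or "top"; returns a dict with "color" (420x560x3 uint8, blue, green, red), "fx", "fy", "cx", "cy" (pixels), "extrinsics" (4x4, takes a point from world to camera coordinates). Camera axes: x right, y down, z forward; pixel columns grow to the right and rows downward; lengths in m; the calibration is good to about 2 mm. A picture is of the moment at which its call begins. There is no depth.
- robot.close_job(): hands the job in; it is judged then, once.
The state is a dict: "time": time; "joint_positions": joint angles; "qvel": joint speeds; "joint_torque": joint torques, N m; "tool_pos": TCP position; "ee_rot": TCP orientation; "wrist_force": force on the tool from outside, world axes, zero at the start; "wrist_torque": the same for the moment, N m; "width": finger opening in m; "finger_force": force on a finger pad.
Only numpy, scipy, OpenCV 4.12 (cv2) and the standard library are available. Lean on these libraries where they do the work, as an engineer would, in place of code of your own. Each camera call takes 0.05 s, during which the arm holds its last target. There are 200 camera calls.

## Task

The topping in the black pot is for two pizzas, half the pot each, but the olives and the button mushrooms still lie apart, each on their own side of it. Take the wooden spoon out of the steel utensil pot by its handle and stir the pot until at least two olives and at least two mushrooms lie on each side of the line through the pot's two handles; then stand the spoon back in the utensil pot, head down. Touch the food only with the spoon, keep it all in the pot, do not shove or tip the pot, and leave the flour shaker where it is.

Things in the scene. Friction and masses are not known exactly. Their poses are not given: they have to be found in the camera images.
- pot: black iron casserole, 2.9 kg, loose; 189 mm outer diameter, 252 mm over its two loop handles (83 to 99 mm up), 110 mm high. Flat inner floor 4 mm up, clear to a radius of 79 mm, wall leaning slightly outwards. Origin: centre of underside; z up; y through the handles. Any yaw. At the start all mushrooms lie on its +x side, all olives on -x
- spoon: wooden spoon, 225 mm long, 60 g. Origin: lower tip of its head; z runs along the axis to the end of the handle. Head blunt-ended, 50 mm wide (x), 68 mm long, 10 mm thick (y); handle oval, 15 mm (x) by 12 mm (y), from z = 65 to 225 mm. Starts head down in the utensil pot, leaning about 18 degrees against the rim in any direction
- spoon_grip (a point): point on the axis of the spoon's handle, 178 mm from the tip: where to grip it firmly (it can still swing in the grip by 0.1 rad or so when pieces jam against the wall); some 55 mm above the rim of the utensil pot at the start
- spoon_tip (a point): the lower tip of the spoon's head (the same point as the spoon's origin)
- utensil_pot: plain round stainless utensil pot, open at the top, loose, 0.9 kg, 76 mm outer diameter (81 mm over the rolled rim), 120 mm high, inner diameter 70 mm, inner floor 6 mm up. Origin: centre of its underside; z up
- flour_shaker: bystander: aluminium flour shaker with domed lid, 74 mm in diameter, 116 mm high, loose, behind the pots. Origin: centre of its underside
- olive_1: green olive, 27 mm long (x), 20 mm thick, 10 g, loose in the pot. Origin: its centre
- mushroom_1: white button mushroom: round cap 28 mm in diameter on a short stem 17 mm thick, 26 mm high, 12 g, loose in the pot. Origin: its middle, on the axis 14 mm above the foot of the stem (z)
- olive_2: green olive, 27 mm long (x), 20 mm thick, 10 g, loose in the pot. Origin: its centre
- mushroom_2: white button mushroom: round cap 28 mm in diameter on a short stem 17 mm thick, 26 mm high, 12 g, loose in the pot. Origin: its middle, on the axis 14 mm above the foot of the stem (z)
- olive_3: green olive, 27 mm long (x), 20 mm thick, 10 g, loose in the pot. Origin: its centre
- mushroom_3: white button mushroom: round cap 28 mm in diameter on a short stem 17 mm thick, 26 mm high, 12 g, loose in the pot. Origin: its middle, on the axis 14 mm above the foot of the stem (z)
- olive_4: green olive, 27 mm long (x), 20 mm thick, 10 g, loose in the pot. Origin: its centre
- mushroom_4: white button mushroom: round cap 28 mm in diameter on a short stem 17 mm thick, 26 mm high, 12 g, loose in the pot. Origin: its middle, on the axis 14 mm above the foot of the stem (z)
- olive_5: green olive, 27 mm long (x), 20 mm thick, 10 g, loose in the pot. Origin: its centre
- mushroom_5: white button mushroom: round cap 28 mm in diameter on a short stem 17 mm thick, 26 mm high, 12 g, loose in the pot. Origin: its middle, on the axis 14 mm above the foot of the stem (z)

How it is judged:
By the outcome, as a careful person would: the job done as asked, in the order asked, and still so for the second after the job is handed in, with the robot touching nothing.
It also fails if it takes over 72 s, if anything falls off the work surface, if the arm or the gripper's body presses on something with over 40 N, if the wrist force passes 120 N, or if a joint passes its speed limit or range.

## Working session

There is one attempt and no reset: what is moved stays moved. The work goes in short steps, Python scripts to look and compute and a shell command to move; the robot and the scene stay as the last step left them, time stands still between calls to the robot, and variables do not carry over. Pictures are saved under pics/ and viewed, at most 10 in all, crops included, and the job is handed in when it is done.

```bash
ls; mkdir -p pics
python3 - <<'E'
from bench import robot
import cv2,numpy as np
for n in("scene","top"):
    s=robot.snapshot(n); cv2.imwrite(f"pics/{n}0.png",s["color"]); print(n,s["fx"],s["cx"],s["cy"],np.round(s["extrinsics"],3).tolist())
    np.savez(f"{n}0.npz",**s)
o=robot.get_obs();print(o["time"],o["tool_pos"],o["ee_rot"],o["width"])
a=cv2.imread("pics/scene0.png");
E
```

```text
bench.py
nudge.py
pics
scene 494.28669641521213 282.0927158646457 207.49197506317776 [[0.851, -0.525, 0.01, -0.526], [-0.267, -0.45, -0.852, 0.263], [0.451, 0.723, -0.523, 0.807], [0.0, 0.0, 0.0, 1.0]]
top 521.1594514254116 281.687956559237 199.48000307915396 [[-0.009, -1.0, 0.01, -0.006], [-0.985, 0.007, -0.17, 0.602], [0.17, -0.011, -0.985, 0.954], [0.0, 0.0, 0.0, 1.0]]
0.1 [0.17636381 0.52043394 0.20442421] [-3.13962619e+00 -1.97308617e-04  2.81475811e+00] 0.09398474308372602
```

View pics/scene0.png

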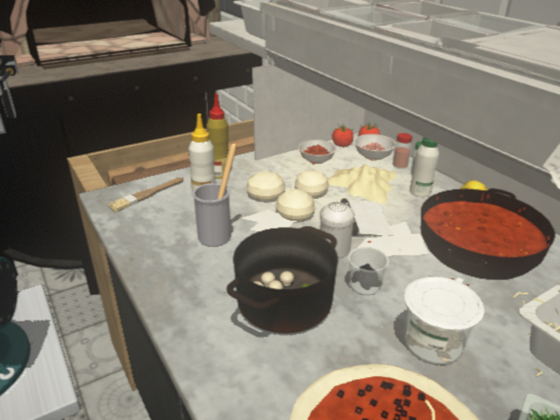

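View pics/top0.png

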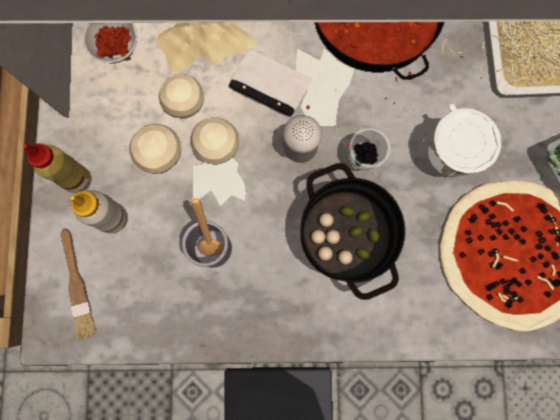

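Scene: spoon handle runs from about (235,145) to (222,190), with the utensil pot at (212,215) and the black pot at (285,275). Top: handle end about (199,200), utensil rim centre (206,243), pot centre (352,230), handles near (330,180) and (374,282). The mushrooms are on the left in the pot and the olives on the right.

```bash
cat > h.py <<'E'
import cv2,numpy as np
def load(n): return dict(np.load(n+".npz"))
def ray(s,u,v):
    E=s["extrinsics"];R=E[:3,:3];c=-R.T@E[:3,3]
    d=R.T@np.array([(u-s["cx"])/s["fx"],(v-s["cy"])/s["fy"],1]);return c,d/np.linalg.norm(d)
def plane(s,u,v,z):
    c,d=ray(s,u,v);return c+d*(z-c[2])/d[2]
def tri(a,pa,b,pb):
    c1,d1=ray(a,*pa);c2,d2=ray(b,*pb)
    t=np.linalg.lstsq(np.c_[d1,-d2],c2-c1,rcond=None)[0]
    p,q=c1+t[0]*d1,c2+t[1]*d2;return (p+q)/2,np.linalg.norm(p-q)
def proj(s,p):
    q=s["extrinsics"][:3,:3]@p+s["extrinsics"][:3,3];return np.array([s["fx"]*q[0]/q[2]+s["cx"],s["fy"]*q[1]/q[2]+s["cy"]])
E
python3 - <<'E'
from h import *
S,T=load("scene0"),load("top0")
A=cv2.resize(S["color"][130:250,180:260],None,fx=5,fy=5,interpolation=2)
B=cv2.resize(T["color"][190:270,170:250],None,fx=5,fy=5,interpolation=2)
B=cv2.copyMakeBorder(B,0,200,0,0,0)
cv2.imwrite("pics/c1.png",np.hstack([A,B]))
for s,r in((S,(130,250,180,260)),(T,(190,270,170,250))):
    c=s["color"][r[0]:r[1],r[2]:r[3]];h=cv2.cvtColor(c,cv2.COLOR_BGR2HSV)
    m=((h[...,0]>5)&(h[...,0]<25)&(h[...,1]>120)&(h[...,2]>90)).astype(np.uint8)
    n,l,st,ce=cv2.connectedComponentsWithStats(m)
    for i in range(1,n):
        if st[i,4]>40:
            y,x=np.where(l==i);print(i,st[i],[(v+r[0],round(x[y==v].mean()+r[2],1),x[y==v].size) for v in np.unique(y)][::3])
E
```

```text
1 [ 11   0  37  40 656] [(np.int64(130), np.float64(210.0), 33), (np.int64(133), np.float64(208.5), 36), (np.int64(136), np.float64(208.8), 35), (np.int64(139), np.float64(209.0), 34), (np.int64(142), np.float64(219.0), 13), (np.int64(145), np.float64(220.0), 13), (np.int64(148), np.float64(220.0), 13), (np.int64(151), np.float64(220.5), 12), (np.int64(154), np.float64(220.5), 12), (np.int64(157), np.float64(220.0), 11), (np.int64(160), np.float64(217.2), 5), (np.int64(163), np.float64(221.5), 4), (np.int64(166), np.float64(223.0), 1), (np.int64(169), np.float64(223.0), 1)]
1 [ 22   9  31  56 601] [(np.int64(199), np.float64(195.0), 5), (np.int64(202), np.float64(195.5), 8), (np.int64(205), np.float64(196.5), 8), (np.int64(208), np.float64(197.0), 9), (np.int64(211), np.float64(198.5), 8), (np.int64(214), np.float64(199.5), 8), (np.int64(217), np.float64(200.5), 8), (np.int64(220), np.float64(201.5), 8), (np.int64(223), np.float64(202.0), 7), (np.int64(226), np.float64(203.5), 8), (np.int64(229), np.float64(204.5), 8), (np.int64(232), np.float64(205.0), 7), (np.int64(235), np.float64(206.5), 6), (np.int64(238), np.float64(207.5), 6), (np.int64(241), np.float64(209.5), 16), (np.int64(244), np.float64(210.5), 22), (np.int64(247), np.float64(210.5), 24), (np.int64(250), np.float64(210.5), 22), (np.int64(253), np.float64(211.0), 17)]
```

View pics/c1.png

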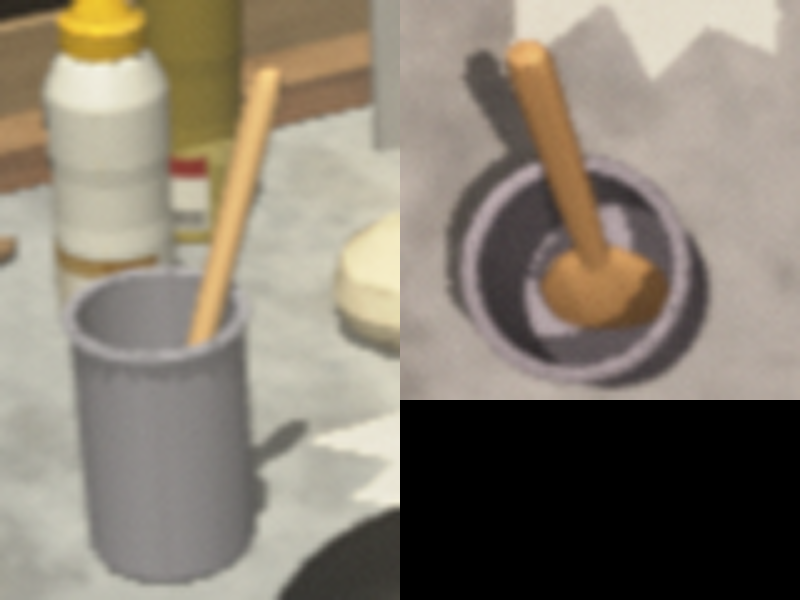

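Crop: the handle end is at scene (233.4,144.2) and top (195.3,201). The handle crosses the rim at about scene (221,197). The rim centre is near scene (212,193) and top (205.4,244). The head's wide face points roughly across the lean direction.

Run:
```python
from h import *
S,T=load("scene0"),load("top0")
r3=lambda x:np.round(x,4)
e,g=tri(S,(233.4,144.2),T,(195.3,201));print("end",r3(e),g)
# handle axis = intersection of the two view planes
def pl(s,a,b):
    c,d1=ray(s,*a);_,d2=ray(s,*b);n=np.cross(d1,d2);return n/np.linalg.norm(n),c
n1,c1=pl(S,(233.4,144.2),(220.6,197));n2,c2=pl(T,(195.3,201),(207.0,236))
d=np.cross(n1,n2);d/=np.linalg.norm(d);d*=np.sign(d[2]);print("axis",r3(d),"tilt",np.degrees(np.arccos(d[2])))
p0=np.linalg.lstsq(np.array([n1,n2,d]),np.array([n1@c1,n2@c2,d@e]),rcond=None)[0]
print("end2",r3(p0),"grip",r3(p0-d*.047),"tip",r3(p0-d*.225), "lean az",np.degrees(np.arctan2(d[1],d[0])))
u,g=tri(S,(212,193),T,(205.4,244));print("rim",r3(u),g, r3(plane(T,205.4,244,.12)))
# black pot in top view
c=T["color"];h=cv2.cvtColor(c,cv2.COLOR_BGR2HSV)
m=((c.max(2)<60)).astype(np.uint8);m[:160]=0;m[300:]=0;m[:,:285]=0;m[:,420:]=0
m=cv2.morphologyEx(m,cv2.MORPH_CLOSE,np.ones((9,9)))
cs,_=cv2.findContours(m,0,1);k=max(cs,key=cv2.contourArea);mm=cv2.drawContours(m*0,[k],-1,1,-1)
op=cv2.morphologyEx(mm,cv2.MORPH_OPEN,cv2.getStructuringElement(2,(61,61)))
k2=max(cv2.findContours(op,0,1)[0],key=cv2.contourArea);print("pot circle",cv2.minEnclosingCircle(k2),cv2.fitEllipse(k2),cv2.boundingRect(k))
(x,y),_=cv2.minEnclosingCircle(k2)
print("pot ctr",r3(plane(T,x,y,.11)))
P=np.array([plane(T,*q[0],.095) for q in k]); C=plane(T,x,y,.11)
rr=np.hypot(*(P-C)[:,:2].T); far=P[rr>.105]; a=np.arctan2(*(far-C)[:,1::-1].T); print(rr.max(),np.degrees(np.angle(np.exp(2j*a).mean())/2))
# food
food={}
for nm,mk in(("mush",(c.min(2)>130)),("olive",(h[...,0]>25)&(h[...,0]<50)&(h[...,1]>110)&(h[...,2]>45))):
    q=(mk&(op>0)).astype(np.uint8);n,l,st,ce=cv2.connectedComponentsWithStats(q)
    for i in range(1,n):
        if st[i,4]>12: print(nm,st[i,4],r3(ce[i]),r3(plane(T,*ce[i],.018 if nm=="mush" else .014)[:2]))
```

```text
end [0.5729 0.1291 0.2173] 0.0026169806800886083
axis [0.3072 0.0143 0.9516] tilt 17.90827492536388
end2 [0.5753 0.1309 0.2165] grip [0.5608 0.1303 0.1717] tip [0.5062 0.1277 0.0024] lean az 2.6623958865203172
rim [0.5134 0.125  0.1177] 0.004601686775881277 [0.5111 0.1255 0.12  ]
pot circle ((351.5, 230.0), 60.28483963012695) ((351.70166015625, 229.93577575683594), (100.70088958740234, 114.68897247314453), 152.83074951171875) (300, 163, 105, 136)
pot ctr [ 0.535  -0.1352  0.11  ]
0.1290020248318852 22.5762684482774
mush 77 [326.7403 219.5584] [ 0.5665 -0.1001]
mush 79 [318.6456 236.5316] [ 0.5329 -0.0834]
mush 77 [333.4416 236.6104] [ 0.5325 -0.1126]
mush 79 [325.8354 253.3291] [ 0.4998 -0.0968]
mush 77 [345.9481 257.2857] [ 0.4917 -0.136 ]
mush 162 [377.5247 280.142 ] [ 0.4469 -0.1962]
olive 95 [347.2316 210.8526] [ 0.5843 -0.1419]
olive 95 [363.6842 216.2947] [ 0.573  -0.1744]
olive 94 [356.0319 231.3191] [ 0.5431 -0.1581]
olive 97 [374.     235.1031] [ 0.5353 -0.1935]
olive 101 [363.0297 253.0693] [ 0.5    -0.1705]
```

The spoon checks out: end at 0.217 m high, 17.9° lean toward +x, grip near (0.561, 0.130, 0.173). The pot centre is about (0.534, -0.136) with its handle line at about 23° azimuth. I'll move above the spoon and turn so the fingers close along world x, across the thin side and along the lean.

```bash
python3 nudge.py '.094 -.034 -.018 -.0047 0;.094 -.034 -.018 -.0047 0;.094 -.034 -.018 -.0047 0;.094 -.034 -.018 -.0047 0;.094 -.034 -.018 -.0047 0;.094 -.034 -.018 -.0047 0;.094 -.034 -.018 -.0047 0;.094 -.034 -.018 -.0047 0;.094 -.034 -.018 -.0047 0;.094 -.034 -.018 -.0047 0;.094 -.034 -.018 -.0047 0;.094 -.034 -.018 -.0047 0;.094 -.034 -.018 -.0047 0;.094 -.034 -.018 -.0047 0'
python3 nudge.py '.094 0 0 0 .124;.094 0 0 0 .124;.094 0 0 0 .124;.094 0 0 0 .124;.094 0 0 0 .124;.094 0 0 0 .124;.094 0 0 0 .124;.094 0 0 0 .124;.094 0 0 0 .124;.094 0 0 0 .124'
```

```text
time: 1.27
tool_pos: [0.5473, 0.1277, 0.2709]
ee_rot: [-3.141, -0.001, 2.815]
wrist_force: [-0.1, 0.9, -0.4]
width: 0.0939
finger_force: 0.0
time: 2.1
tool_pos: [0.5462, 0.1294, 0.2705]
ee_rot: [-3.14, 0.0, 1.569]
wrist_force: [-0.6, -0.4, -0.2]
width: 0.0939
finger_force: 0.0
```

```bash
python3 nudge.py '.094 0 0 .027 0;.094 0 0 .027 0;.094 0 0 .027 0;.094 0 0 .027 0;.094 0 0 0 0'
python3 nudge.py '.07 0 -.004 0 0;.05 0 -.004 0 0;.04 0 -.004 0 0;.036 0 -.004 0 0;.032 0 -.004 0 0;.03 0 -.004 0 0;.028 0 -.004 0 0;.026 0 -.004 0 0;.024 0 -.002 0 0;.022 0 0 0 0;.02 0 0 0 0;.02 0 0 0 0'
python3 nudge.py '.0 0 0 0 0;0 0 0 0 0;0 0 0 0 0;0 0 0 0 0;0 0 0 0 0'
```

```text
time: 2.52
tool_pos: [0.5423, 0.1288, 0.1558]
ee_rot: [-3.128, 0.002, 1.575]
wrist_force: [-0.5, -0.5, -0.6]
width: 0.094
finger_force: 0.0
time: 3.52
tool_pos: [0.5125, 0.1293, 0.1632]
ee_rot: [-3.142, -0.0, 1.575]
wrist_force: [0.1, 0.6, -0.7]
width: 0.0205
finger_force: 0.0
time: 3.93
tool_pos: [0.5125, 0.1293, 0.1631]
ee_rot: [-3.141, -0.0, 1.575]
wrist_force: [-0.3, -0.2, -0.3]
width: 0.0119
finger_force: 30.0
```

The opening is 11.9 mm, so the handle is gripped across its 12 mm side. Lift and check.

```bash
python3 nudge.py '0 0 0 -.01 0;0 0 0 -.025 0;0 0 0 -.025 0;0 0 0 -.025 0;0 0 0 -.025 0;0 0 0 -.025 0;0 0 0 -.01 0;0 0 0 0 0;0 0 0 0 0'
python3 - <<'E'
from bench import robot
import cv2,numpy as np
a=[]
for n in("scene","top"):
    s=robot.snapshot(n); np.savez(n+"1.npz",**s); a.append(s["color"])
A=cv2.resize(a[0][60:360,150:350],None,fx=2,fy=2);B=cv2.resize(a[1][150:300,150:350],None,fx=2,fy=2)
B=cv2.copyMakeBorder(B,0,300,0,0,0);cv2.imwrite("pics/c2.png",np.hstack([A,B]))
E
```

```text
time: 4.68
tool_pos: [0.5126, 0.1293, 0.3082]
ee_rot: [3.141, -0.0, 1.575]
wrist_force: [-0.9, 0.0, -1.1]
width: 0.0115
finger_force: 30.0
```

View pics/c2.png

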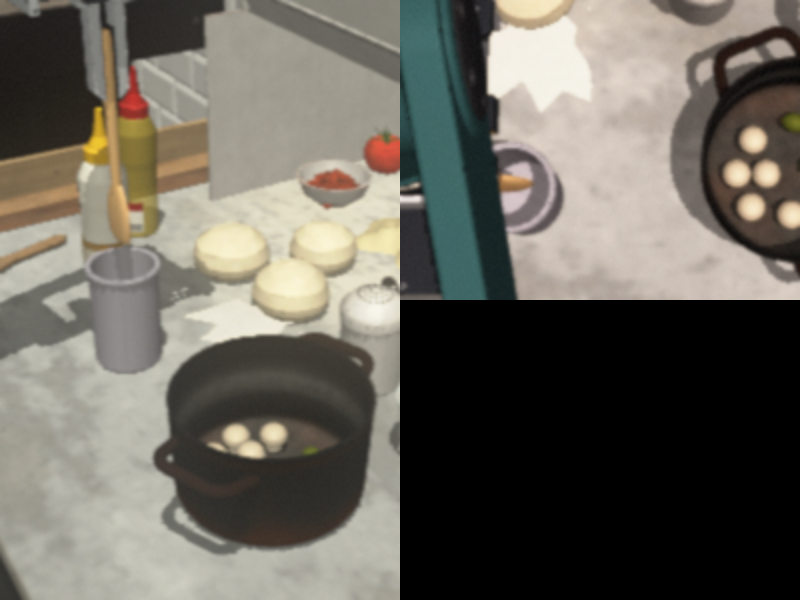

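Crop: the spoon hangs nearly upright, tip at scene about (211.5,181), and the utensil pot stays put. Next I check where the tip really is.

Run:
```python
from h import *
S,T=load("scene1"),load("top1")
for z in(.140,.145,.15,.155): print(z,proj(S,np.array([.5126,.1293,z])),proj(T,np.array([.5126,.1293,z])),proj(T,np.array([.5126,.1043,z+.03])))
print(proj(S,np.array([.5126,.1293,.325])), "tip from x-plane:")
# intersect scene ray with plane x=.5126
c,d=ray(S,211.5,181);print(c+d*(.5126-c[0])/d[0]); 
c,d=ray(S,207.5,155);print("mid",c+d*(.5126-c[0])/d[0]); c,d=ray(S,203.5,80);print("up",c+d*(.5126-c[0])/d[0])
```

```text
0.14 [209.05775941 183.30154286] [201.66606539 242.12805921] [214.09303576 240.40280159]
0.145 [208.89961744 181.24719872] [201.25475285 241.86748771] [213.73843561 240.12362992]
0.15 [208.74069028 179.18265472] [200.83889442 241.60403634] [213.3797833  239.84126804]
0.155 [208.58097209 177.1078347 ] [200.41841434 241.33765709] [213.01700895 239.55566094]
[202.63381803  99.85129965] tip from x-plane:
[0.5126     0.11498985 0.15227992]
mid [0.5126     0.12597735 0.20813952]
up [0.5126     0.11760738 0.36725239]
```

```bash
python3 nudge.py '0 -.0313 .0079 0 0;0 -.0313 .0079 0 0;0 -.0313 .0079 0 0;0 -.0313 .0079 0 0;0 -.0313 .0079 0 0;0 -.0313 .0079 0 0;0 -.0313 .0079 0 0;0 -.0313 .0079 0 0'
python3 nudge.py '0 0 0 0 .1175;0 0 0 0 .1175;0 0 0 0 .1175;0 0 0 0 .1175;0 0 0 0 .1175;0 0 0 0 .1175;0 0 0 0 .1175;0 0 0 0 .1175;0 0 0 0 .1175;0 0 0 0 .1175;0 0 0 0 0'
```

```text
time: 5.45
tool_pos: [0.5762, -0.1223, 0.3058]
ee_rot: [-3.138, -0.001, 1.575]
wrist_force: [0.0, 1.3, -1.1]
width: 0.0114
finger_force: 30.0
time: 6.37
tool_pos: [0.5761, -0.1207, 0.3058]
ee_rot: [-3.139, 0.003, 0.398]
wrist_force: [0.1, -0.1, -0.4]
width: 0.0114
finger_force: 30.0
```

```bash
python3 nudge.py '0 0 0 .025 0;0 0 0 .025 0;0 0 0 .025 0;0 0 0 .02 0;0 0 0 .015 0;0 0 0 .01 0;0 0 0 .007 0;0 0 0 .005 0;0 0 0 .003 0;0 0 0 0 0;0 0 0 0 0'
```

```text
time: 7.28
tool_pos: [0.5771, -0.121, 0.1741]
ee_rot: [3.141, -0.001, 0.4]
wrist_force: [-0.6, -0.7, -0.0]
width: 0.0114
finger_force: 30.0
```

```bash
python3 nudge.py '0 0 0 .003 0;0 0 -.0045 0 -.1;0 0 -.0045 0 -.1;0 0 -.0045 0 -.1;0 0 -.0045 0 -.1;0 0 -.0045 0 -.1;0 0 -.0045 0 -.1;0 0 -.0045 0 -.1;0 0 -.0045 0 -.1;0 0 -.0045 0 -.1;0 0 0 0 0'
python3 nudge.py '0 0 -.0045 0 -.1;0 0 -.0045 0 -.1;0 0 -.0045 0 -.1;0 0 -.0045 0 -.1;0 0 -.0045 0 -.1;0 0 -.0045 0 -.1;0 0 -.0045 0 -.1;0 0 -.0045 0 -.1;0 0 -.0045 0 -.1;0 0 -.0045 0 -.1;0 0 0 0 0'
```

```text
time: 8.2
tool_pos: [0.5486, -0.0934, 0.1712]
ee_rot: [3.14, -0.0, 1.302]
wrist_force: [0.4, 0.5, -1.1]
width: 0.0111
finger_force: 30.0
time: 9.12
tool_pos: [0.5062, -0.1017, 0.1709]
ee_rot: [3.141, 0.001, 2.299]
wrist_force: [1.0, -1.0, -0.6]
width: 0.0113
finger_force: 30.0
```

```bash
python3 nudge.py '0 -.008 0 0 0;0 -.008 0 0 0;0 -.008 0 0 0;0 -.008 0 0 0;0 -.008 0 0 0;0 -.008 0 0 0;0 -.008 0 0 0;0 -.008 0 0 0;0 -.008 0 0 0;0 -.008 0 0 0;0 -.008 0 0 0;0 0 0 0 0'
python3 - <<'E'
from bench import robot
import cv2,numpy as np
a=[]
for n in("scene","top"):
    s=robot.snapshot(n); np.savez(n+"2.npz",**s); a.append(s["color"])
A=cv2.resize(a[0][210:340,220:350],None,fx=3,fy=3);B=cv2.resize(a[1][165:295,285:415],None,fx=3,fy=3)
cv2.imwrite("pics/c3.png",np.hstack([A,B]))
E
```

```text
time: 10.12
tool_pos: [0.5653, -0.1679, 0.1699]
ee_rot: [-3.141, -0.0, 2.299]
wrist_force: [-1.1, 0.4, 1.7]
width: 0.0115
finger_force: 30.0
```

View pics/c3.png

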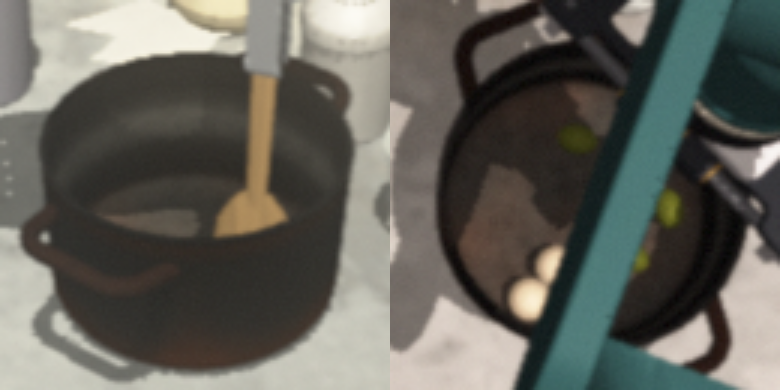

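The mushrooms are gathered near the -x end, around (540,280) in the crop. One olive is still ahead of the blade at (575,137). I'll plow on counter-clockwise to carry the olives ahead across the line.

```bash
python3 nudge.py '0 0 .0045 0 -.1;0 0 .0045 0 -.1;0 0 .0045 0 -.1;0 0 .0045 0 -.1;0 0 .0045 0 -.1;0 0 .0045 0 -.1;0 0 .0045 0 -.1;0 0 .0045 0 -.1;0 0 .0045 0 -.1;0 0 .0045 0 -.1;0 0 .0045 0 -.1;0 0 .0045 0 -.1;0 0 .0045 0 -.1;0 0 .0045 0 -.1;0 0 0 0 0'
python3 -c "
from bench import robot
o=robot.get_obs();print(o['joint_positions'])"
```

```text
time: 11.47
tool_pos: [0.5759, -0.1092, 0.1706]
ee_rot: [-3.141, 0.001, -2.581]
wrist_force: [0.4, 0.4, -0.0]
width: 0.0115
finger_force: 30.0
[-2.84251817e-01  1.75478139e-01  1.34106867e+00  2.19915864e-04
  1.62362188e+00 -2.41586522e+00]
```

```bash
python3 nudge.py '0 0 0 -.012 0;0 0 0 -.025 0;0 0 0 -.027 0;0 0 0 -.027 0;0 0 0 -.027 0;0 0 0 -.022 0;0 -.0123 .0355 0 0;0 -.0123 .0355 0 0;0 -.0123 .0355 0 0;0 -.0123 .0355 0 0;0 -.0123 .0355 0 0;0 -.0123 .0355 0 0;0 0 0 0 0'
cat > look.py <<'E'
import sys,cv2;from h import *;from bench import robot
k=sys.argv[1];T=robot.snapshot("top");np.savez("top"+k+".npz",**T)
cv2.imwrite(f"pics/t{k}.png",cv2.resize(T["color"][160:305,260:420],None,fx=4,fy=4,interpolation=2))
c=T["color"];h=cv2.cvtColor(c,cv2.COLOR_BGR2HSV);C=plane(T,352,230.2,.11);pc=proj(T,np.array([.534,-.136,.02]))
op=cv2.circle(np.zeros(c.shape[:2],np.uint8),tuple(int(round(v)) for v in pc),43,1,-1)
L=np.array([np.cos(.40),np.sin(.40)]);N=np.array([-L[1],L[0]])
for nm,mk,z in(("mush",c.min(2)>110,.018),("olive",(h[...,0]>25)&(h[...,0]<50)&(h[...,1]>110)&(h[...,2]>45),.012)):
    n,l,st,ce=cv2.connectedComponentsWithStats((mk&(op>0)).astype(np.uint8))
    for i in range(1,n):
        if st[i,4]>12:
            p=plane(T,*ce[i],z)[:2]-[.534,-.136];print(nm,st[i,4],np.round(ce[i]),"l,n mm",np.round([p@L*1e3,p@N*1e3]))
E
python3 look.py 3
```

```text
time: 12.55
tool_pos: [0.5242, 0.1155, 0.3121]
ee_rot: [3.14, 0.004, -2.578]
wrist_force: [0.4, -1.0, -0.1]
width: 0.0112
finger_force: 30.0
mush 134 [357. 239.] l,n mm [-14. -19.]
mush 551 [343. 261.] l,n mm [-43.  25.]
olive 106 [367. 208.] l,n mm [ 35. -64.]
olive 97 [323. 218.] l,n mm [50. 25.]
olive 214 [372. 232.] l,n mm [-15. -53.]
olive 100 [365. 250.] l,n mm [-41. -24.]
```

View pics/t3.png

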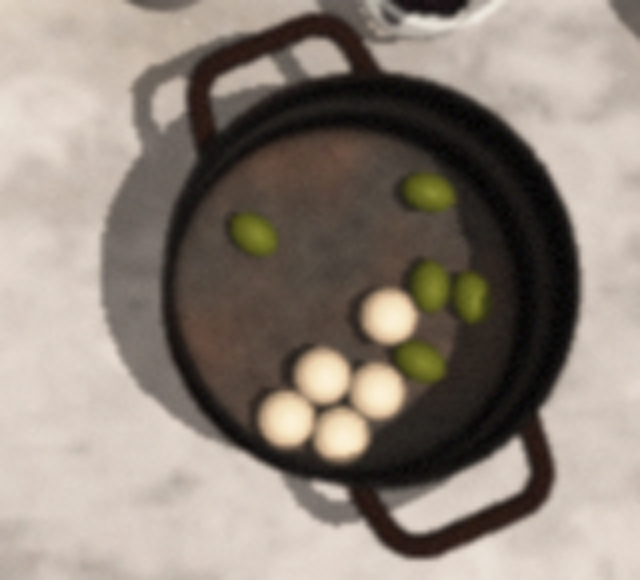

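Top view (crop coordinates):
- **Olives:** one at (254,233) has crossed. Four are on the right, at (428,190), (430,286), (470,298) and (420,361).
- **Mushrooms:** one is across at (388,316), and one sits on the line at (377,390).

Next I push the olive at (428,190) over, then mushroom (377,390).

```bash
python3 nudge.py '0 .0152 -.0329 0 0;0 .0152 -.0329 0 0;0 .0152 -.0329 0 0;0 .0152 -.0329 0 0;0 .0152 -.0329 0 0;0 .0152 -.0329 0 0;0 .0152 -.0329 0 0;0 .0152 -.0329 0 0'
python3 nudge.py '0 0 0 0 .1226;0 0 0 0 .1226;0 0 0 0 .1226;0 0 0 0 .1226;0 0 0 0 .1226;0 0 0 0 .1226;0 0 0 0 .1226;0 0 0 0 .1226;0 0 0 0 .1226;0 0 0 0 .1226;0 0 0 0 .1226;0 0 0 0 .1226;0 0 0 0 0'
```

```text
time: 13.27
tool_pos: [0.5615, -0.1814, 0.3111]
ee_rot: [-3.14, 0.0, -2.587]
wrist_force: [0.8, 0.4, -0.4]
width: 0.0114
finger_force: 30.0
time: 14.35
tool_pos: [0.5617, -0.1795, 0.3109]
ee_rot: [3.141, 0.001, 2.223]
wrist_force: [0.2, 0.3, -0.9]
width: 0.0114
finger_force: 30.0
```

```bash
python3 nudge.py '0 .0058 .0044 0 0;0 0 0 .025 0;0 0 0 .025 0;0 0 0 .025 0;0 0 0 .02 0;0 0 0 .015 0;0 0 0 .01 0;0 0 0 .01 0;0 0 0 .006 0;0 0 0 .004 0;0 0 0 0 0;0 0 0 0 0'
```

```text
time: 15.35
tool_pos: [0.5621, -0.1707, 0.171]
ee_rot: [3.141, 0.001, 2.229]
wrist_force: [0.3, 0.3, -0.1]
width: 0.0111
finger_force: 30.0
```

Clean entry with no contact force. Stroke counter-clockwise.

```bash
python3 nudge.py '0 0 .0045 0 -.1;0 0 .0045 0 -.1;0 0 .0045 0 -.1;0 0 .0045 0 -.1;0 0 .0045 0 -.1;0 0 .0045 0 -.1;0 0 .0045 0 -.1;0 0 .0045 0 -.1;0 0 .0045 0 -.1;0 0 .0045 0 -.1;0 0 .0045 0 -.1;0 0 .0045 0 -.1;0 0 .0045 0 -.1;0 0 .0045 0 -.1;0 0 .0045 0 -.1;0 0 .006 0 0;0 0 .006 0 0;0 0 0 0 0'
```

```text
time: 16.85
tool_pos: [0.5678, -0.0997, 0.1711]
ee_rot: [-3.141, 0.001, -2.556]
wrist_force: [-0.4, -0.5, -1.1]
width: 0.0114
finger_force: 30.0
```

```bash
python3 nudge.py '0 0 0 -.012 0;0 0 0 -.025 0;0 0 0 -.027 0;0 0 0 -.027 0;0 0 0 -.027 0;0 0 0 -.022 0;0 -.0143 .0336 0 0;0 -.0143 .0336 0 0;0 -.0143 .0336 0 0;0 -.0143 .0336 0 0;0 -.0143 .0336 0 0;0 -.0143 .0336 0 0;0 0 0 0 .09;0 0 0 0 .09;0 0 0 0 0'
python3 look.py 4
```

```text
time: 18.1
tool_pos: [0.5278, 0.1156, 0.3115]
ee_rot: [-3.141, 0.002, -2.735]
wrist_force: [0.0, -0.0, -0.4]
width: 0.0114
finger_force: 30.0
mush 135 [357. 239.] l,n mm [-15. -19.]
mush 557 [343. 261.] l,n mm [-43.  25.]
olive 110 [367. 207.] l,n mm [ 36. -66.]
olive 105 [316. 225.] l,n mm [42. 44.]
olive 216 [372. 233.] l,n mm [-15. -53.]
olive 101 [365. 250.] l,n mm [-40. -24.]
```

View pics/t4.png

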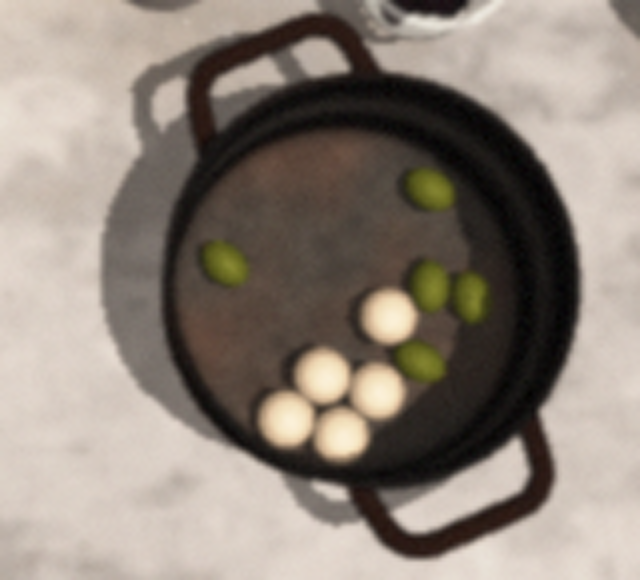

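The wall olive (430,190) hardly moved, because the blade passed inside it. The rim's extents put the pot centre nearer (0.5357, -0.1378). I'll repeat the stroke closer to the wall, with the outer edge leading.

```bash
sed -i 's/\.534,-\.136/.5357,-.1378/g' look.py
python3 nudge.py '0 .0099 -.0362 0 0;0 .0099 -.0362 0 0;0 .0099 -.0362 0 0;0 .0099 -.0362 0 0;0 .0099 -.0362 0 0;0 .0099 -.0362 0 0;0 .0099 -.0362 0 0;0 .0099 -.0362 0 0'
python3 nudge.py '0 0 0 0 .1238;0 0 0 0 .1238;0 0 0 0 .1238;0 0 0 0 .1238;0 0 0 0 .1238;0 0 0 0 .1238;0 0 0 0 .1238;0 0 0 0 .1238;0 0 0 0 .1238;0 0 0 0 .1238;0 0 0 0 .1238;0 0 0 0 .1238;0 0 0 0 .1238;0 0 0 0 .1238;0 0 0 0 .1238;0 0 0 0 .1238;0 0 0 0 .1238;0 0 0 0 .1238' >/dev/null
python3 nudge.py '0 0 0 0 .1238;0 0 0 0 .1238;0 0 0 0 .1238;0 0 0 0 .1238;0 0 0 0 .1238;0 0 0 0 .1238;0 0 0 0 .1238;0 0 0 0 .1238;0 0 0 0 .1238;0 0 0 0 .1238;0 0 0 0 .1238;0 0 0 0 .1238;0 0 0 0 .1238;0 0 0 0 .1238;0 0 0 0 .1238;0 0 0 0 .1238;0 0 0 0 .1238;0 0 0 0 .1238;0 0 0 0 0'
python3 -c "
from bench import robot
o=robot.get_obs();print(o['joint_positions'])"
```

```text
time: 18.82
tool_pos: [0.5695, -0.1853, 0.3109]
ee_rot: [-3.141, 0.001, -2.734]
wrist_force: [0.7, 0.5, -0.8]
width: 0.0113
finger_force: 30.0
time: 21.9
tool_pos: [0.5696, -0.1834, 0.3107]
ee_rot: [-3.141, -0.0, -0.91]
wrist_force: [0.6, 0.7, -0.3]
width: 0.0115
finger_force: 30.0
[-4.06257061e-01  2.02773075e-01  1.03358055e+00 -5.22867096e-05
  1.90478758e+00  2.07460731e+00]
```

```bash
python3 nudge.py '0 0 0 .025 0;0 0 0 .025 0;0 0 0 .025 0;0 0 0 .02 0;0 0 0 .015 0;0 0 0 .01 0;0 0 0 .01 0;0 0 0 .006 0;0 0 0 .004 0;0 0 0 .003 0;0 0 0 0 0'
python3 nudge.py '0 .0007 -.002 0 -.1;0 .0007 -.002 0 -.1;0 .0007 -.002 0 -.1;0 .0007 -.002 0 -.1;0 .0007 -.002 0 -.1;0 .0007 -.002 0 -.1;0 0 0 0 0'
python3 nudge.py '0 .0033 -.0046 0 -.1;0 .0033 -.0046 0 -.1;0 .0033 -.0046 0 -.1;0 .0033 -.0046 0 -.1;0 .0033 -.0046 0 -.1;0 .0033 -.0046 0 -.1;0 0 0 0 0'
```

```text
time: 22.82
tool_pos: [0.5692, -0.1815, 0.1673]
ee_rot: [-3.142, 0.003, -0.907]
wrist_force: [-3.1, 3.8, 0.9]
width: 0.0114
finger_force: 30.0
time: 23.4
tool_pos: [0.5798, -0.1764, 0.1673]
ee_rot: [3.139, 0.001, -0.307]
wrist_force: [-3.7, 0.6, -0.0]
width: 0.0109
finger_force: 30.0
time: 23.98
tool_pos: [0.601, -0.1501, 0.1673]
ee_rot: [3.14, 0.002, 0.291]
wrist_force: [-4.5, -0.2, -0.8]
width: 0.0113
finger_force: 30.0
```

```bash
python3 nudge.py '0 -.0023 -.0065 0 -.1;0 -.0005 -.006 0 -.1;0 .0022 -.0055 0 -.1;0 .0022 -.0055 0 -.1;0 .0022 -.0055 0 -.1;0 .0022 -.0055 0 -.1;0 .0022 -.0055 0 -.1;0 .0022 -.0055 0 -.1;0 .0022 -.0055 0 -.1;0 .0022 -.0055 0 -.1;0 0 0 0 0'
```

```text
time: 24.9
tool_pos: [0.5753, -0.0973, 0.1685]
ee_rot: [3.136, -0.001, 1.29]
wrist_force: [0.8, -0.0, -0.3]
width: 0.0114
finger_force: 30.0
```

```bash
python3 nudge.py '0 0 0 -.012 0;0 0 0 -.025 0;0 0 0 -.027 0;0 0 0 -.027 0;0 0 0 -.027 0;0 0 0 -.022 0;0 .0322 -.0179 0 0;0 .0322 -.0179 0 0;0 .0322 -.0179 0 0;0 .0322 -.0179 0 0;0 .0322 -.0179 0 0;0 .0322 -.0179 0 0;0 0 0 0 0'
python3 look.py 5
```

```text
time: 25.98
tool_pos: [0.5234, 0.1236, 0.3093]
ee_rot: [3.139, -0.005, 1.295]
wrist_force: [-0.1, -0.1, 0.1]
width: 0.0117
finger_force: 30.0
mush 133 [357. 239.] l,n mm [-15. -17.]
mush 545 [343. 261.] l,n mm [-44.  27.]
olive 100 [315. 220.] l,n mm [52. 45.]
olive 211 [372. 233.] l,n mm [-16. -51.]
olive 99 [312. 233.] l,n mm [32. 60.]
olive 103 [364. 250.] l,n mm [-41. -22.]
```

View pics/t5.png

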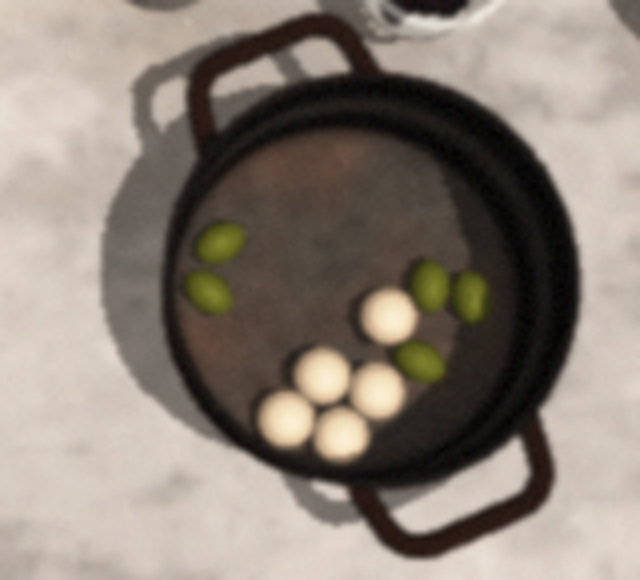

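Two olives, at (220,243) and (208,293), are now across, three remain on the other side, and the pot has not moved. Mushroom (377,390) sits on the line. I'll wedge the blade in on its left and push it over.

```bash
python3 nudge.py '0 -.0335 .0112 0 0;0 -.0335 .0112 0 0;0 -.0335 .0112 0 0;0 -.0335 .0112 0 0;0 -.0335 .0112 0 0;0 -.0335 .0112 0 0;0 -.0335 .0112 0 0;0 0 0 0 .1118;0 0 0 0 .1118;0 0 0 0 .1118;0 0 0 0 .1118;0 0 0 0 .1118;0 0 0 0 .1118;0 0 0 0 .1118;0 0 0 0 .1118;0 0 0 0 0'
```

```text
time: 27.37
tool_pos: [0.5351, -0.1312, 0.308]
ee_rot: [3.14, -0.001, 0.391]
wrist_force: [0.0, 0.0, -1.8]
width: 0.0118
finger_force: 30.0
```

```bash
python3 nudge.py '0 .0029 -.0068 0 0;0 0 0 .025 0;0 0 0 .025 0;0 0 0 .025 0;0 0 0 .02 0;0 0 0 .015 0;0 0 0 .01 0;0 0 0 .01 0;0 0 0 .006 0;0 0 0 .003 0;0 0 0 0 0;0 0 0 0 0'
python3 nudge.py '0 -.007 0 0 0;0 -.007 0 0 0;0 -.007 0 0 0;0 -.007 0 0 0;0 -.007 0 0 0;0 -.007 0 0 0;0 0 0 0 0'
python3 nudge.py '0 0 .004 0 0;0 0 .004 0 0;0 0 .004 0 0;0 0 .004 0 0;0 0 .004 0 0;0 0 .004 0 0;0 0 0 0 0'
```

```text
time: 28.37
tool_pos: [0.5353, -0.1219, 0.1692]
ee_rot: [3.14, -0.001, 0.397]
wrist_force: [-0.1, 0.6, -0.3]
width: 0.0115
finger_force: 30.0
time: 28.95
tool_pos: [0.4942, -0.1382, 0.168]
ee_rot: [-3.14, 0.002, 0.396]
wrist_force: [0.5, 0.5, 0.3]
width: 0.0114
finger_force: 30.0
time: 29.53
tool_pos: [0.5058, -0.1605, 0.1681]
ee_rot: [-3.141, -0.0, 0.397]
wrist_force: [0.6, 0.9, -0.3]
width: 0.0115
finger_force: 30.0
```

```bash
python3 nudge.py '0 0 0 -.012 0;0 0 0 -.025 0;0 0 0 -.027 0;0 0 0 -.027 0;0 0 0 -.027 0;0 0 0 -.022 0;0 .0147 -.0318 0 0;0 .0147 -.0318 0 0;0 .0147 -.0318 0 0;0 .0147 -.0318 0 0;0 .0147 -.0318 0 0;0 .0147 -.0318 0 0;0 .0147 -.0318 0 0;0 .0147 -.0318 0 0;0 0 0 0 0'
python3 look.py 6
```

```text
time: 30.78
tool_pos: [0.515, 0.1249, 0.3091]
ee_rot: [-3.141, -0.002, 0.405]
wrist_force: [-1.2, -1.8, -0.2]
width: 0.0114
finger_force: 30.0
mush 131 [361. 236.] l,n mm [-14. -25.]
mush 409 [331. 258.] l,n mm [-30.  47.]
mush 74 [370. 257.] l,n mm [-57. -24.]
olive 101 [315. 220.] l,n mm [52. 45.]
olive 202 [376. 231.] l,n mm [-17. -58.]
olive 102 [312. 233.] l,n mm [32. 60.]
olive 100 [365. 248.] l,n mm [-38. -25.]
```

View pics/t6.png

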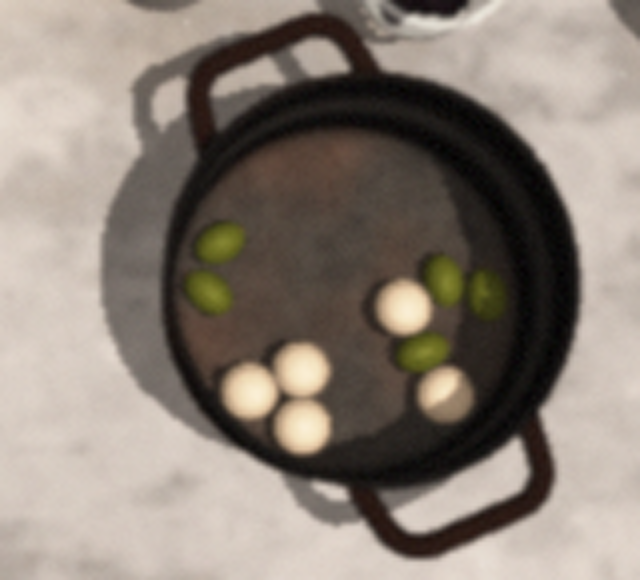

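Done in the pot: left of the line lie 2 olives and 3 mushrooms, and right of it 3 olives and 2 mushrooms, all at least 24 mm clear. Next I check the spoon's hang against the utensil pot.

Run:
```python
from bench import robot
from h import *
S=robot.snapshot("scene");np.savez("scene7.npz",**S)
A=load("scene0")["color"].astype(int)
c=S["color"];h=cv2.cvtColor(c,cv2.COLOR_BGR2HSV)
m=(h[...,0]>8)&(h[...,0]<20)&(h[...,1]>95)&(h[...,2]>110)
for v in range(80,190,5):
    x=np.where(m[v,190:232])[0]+190; 
    if len(x): print(v,x.min(),x.max(),len(x))
for z in(.147,.16,.18,.2,.23,.26,.3): print(z,proj(S,np.array([.515,.1249,z])).round(1))
d=np.abs(c.astype(int)-A).max(2); print("pot diff rows",[int(d[v,195:232].mean()) for v in range(195,245,5)])
r=cv2.resize(c[60:260,150:300],None,fx=3.9,fy=3,interpolation=2);cv2.imwrite("pics/c7.png",r[:,:800])
```

```text
80 202 203 2
85 202 203 2
90 202 204 3
95 203 204 2
100 203 204 2
105 203 205 3
110 203 210 4
115 204 210 7
120 204 209 6
125 204 231 10
130 205 210 6
135 190 210 6
140 206 231 6
145 207 231 9
150 207 231 9
155 206 231 14
160 204 217 14
165 203 221 18
170 202 217 16
175 203 217 15
180 204 210 7
0.147 [210.7 181. ]
0.16 [210.3 175.6]
0.18 [209.7 167.1]
0.2 [209.1 158.5]
0.23 [208.1 145.2]
0.26 [207.  131.5]
0.3 [205.6 112.6]
pot diff rows [22, 7, 7, 5, 2, 3, 4, 1, 1, 1]
```

View pics/c7.png

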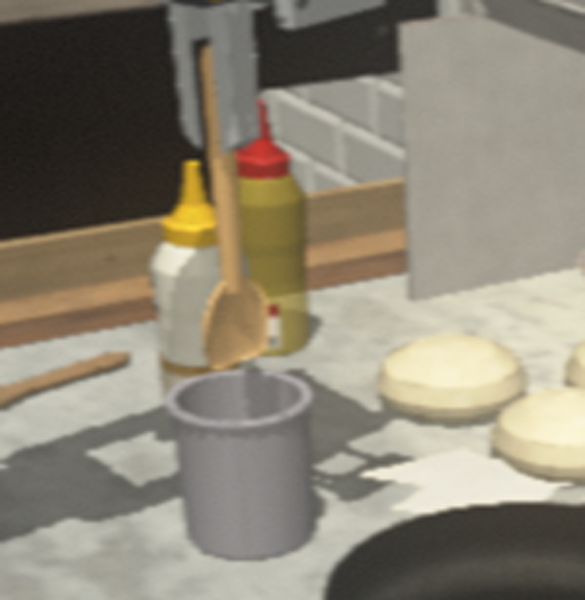

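The spoon hangs upright, with its head at scene about (209.5,182) over the rim centre (211.5,193), and the utensil pot hasn't moved. Lowering it in.

```bash
python3 nudge.py '0 -.0028 -.001 0 0;0 0 0 .02 0;0 0 0 .02 0;0 0 0 .02 0;0 0 0 .02 0;0 0 0 .02 0;0 0 0 .015 0;0 0 0 .01 0;0 0 0 .007 0;0 0 0 .004 0;0 0 0 .003 0;0 0 0 0 0;0 0 0 0 0'
```

```text
time: 31.97
tool_pos: [0.5127, 0.1197, 0.17]
ee_rot: [3.141, -0.001, 0.397]
wrist_force: [-1.0, -0.8, -0.8]
width: 0.0111
finger_force: 30.0
```

```bash
python3 nudge.py '0 0 0 .002 0;.02 0 0 0 0;.03 0 0 0 0;.03 0 .004 0 0;.03 0 .006 0 0;.03 0 .006 0 0;.03 0 .006 0 0;.03 0 .006 0 0;.035 0 .006 0 0;.04 0 .005 0 0;.06 0 0 0 0;.08 0 0 0 0;.094 0 0 0 0;.094 0 0 0 0;.094 0 0 0 0'
```

```text
time: 33.22
tool_pos: [0.5274, 0.0841, 0.1673]
ee_rot: [-3.141, -0.0, 0.398]
wrist_force: [0.3, -0.1, 0.4]
width: 0.0697
finger_force: 0.0
```

```bash
python3 nudge.py '.094 0 0 0 0;.094 0 0 0 0;.094 0 0 0 0;.094 0 0 -.01 0;.094 0 0 -.015 0;.094 0 0 -.02 0;.094 0 0 -.025 0;.094 0 0 -.025 0;.094 0 0 -.025 0;.094 0 0 -.025 0;.094 0 0 0 0'
python3 - <<'E'
from bench import robot
from h import *
S=robot.snapshot("scene");T=robot.snapshot("top")
np.savez("scene8.npz",**S);np.savez("top8.npz",**T)
for s,(a,b,l,r) in((S,(125,215,190,270)),(T,(190,270,185,290))):
    h=cv2.cvtColor(s["color"],cv2.COLOR_BGR2HSV);m=(h[...,0]>8)&(h[...,0]<20)&(h[...,1]>95)&(h[...,2]>110)
    m[:a]=0;m[b:]=0;m[:,:l]=0;m[:,r:]=0
    n,L,st,ce=cv2.connectedComponentsWithStats(m.astype(np.uint8))
    for i in range(1,n):
        if st[i,4]>25:
            y,x=np.where(L==i);print(i,st[i],[(int(v),round(float(x[y==v].mean()),1),int((y==v).sum())) for v in np.unique(y)][::5])
E
```

```text
time: 34.13
tool_pos: [0.5292, 0.084, 0.3195]
ee_rot: [3.138, -0.011, 0.397]
wrist_force: [0.2, 0.9, 2.0]
width: 0.0939
finger_force: 0.0
7 [228 136  26  21 352] [(136, 251.0, 3), (141, 240.5, 26), (146, 236.2, 17), (151, 237.5, 20), (156, 228.0, 1)]
8 [214 153  12  46 258] [(153, 222.0, 3), (158, 221.5, 6), (163, 220.5, 8), (168, 220.5, 6), (173, 220.0, 7), (178, 219.5, 6), (183, 219.0, 5), (188, 218.0, 5), (193, 218.0, 5), (198, 216.5, 2)]
9 [193 182  18   3  28] [(182, 201.8, 11)]
1 [213 236   8  22 126] [(236, 215.0, 1), (241, 216.0, 7), (246, 216.0, 7), (251, 217.0, 7), (256, 217.0, 3)]
```

```bash
python3 nudge.py '.094 -.031 -.013 0 0;.094 -.031 -.013 0 0;.094 -.031 -.013 0 0;.094 -.031 -.013 0 0;.094 -.031 -.013 0 0;.094 -.031 -.013 0 0;.094 0 0 0 0;.094 0 0 0 0'
python3 look.py 9
python3 - <<'E'
from bench import robot
from h import *
T=load("top9");S=robot.snapshot("scene")
h=cv2.cvtColor(T["color"],cv2.COLOR_BGR2HSV);m=((h[...,0]>8)&(h[...,0]<20)&(h[...,1]>95)&(h[...,2]>110)).astype(np.uint8)
m[:195]=0;m[285:]=0;m[:,:180]=0;m[:,290:]=0
n,L,st,ce=cv2.connectedComponentsWithStats(m);i=1+np.argmax(st[1:,4]);y,x=np.where(L==i)
print(st[i],[(int(u),round(float(y[x==u].mean()),1),int((x==u).sum())) for u in np.unique(x)][::4])
u=x.max()-3;e,g=tri(S,(222,155.5),T,(u,y[x==u].mean()));print("end",e,g)
A=load("top0");d=np.abs(T["color"].astype(int)-A["color"]).max(2);print("shaker diff",d[115:160,285:320].mean(),"pot rim diff",d[165:190,300:350].mean())
E
```

```text
time: 34.9
tool_pos: [0.3246, 0.0838, 0.3115]
ee_rot: [3.141, -0.001, 0.398]
wrist_force: [-0.6, -0.3, -0.9]
width: 0.0941
finger_force: 0.0
mush 109 [361. 237.] l,n mm [-15. -26.]
mush 112 [335. 252.] l,n mm [-23.  34.]
mush 115 [323. 258.] l,n mm [-22.  61.]
mush 50 [370. 257.] l,n mm [-57. -24.]
mush 115 [336. 266.] l,n mm [-48.  45.]
olive 98 [315. 220.] l,n mm [52. 45.]
olive 95 [371. 230.] l,n mm [-10. -50.]
olive 98 [312. 233.] l,n mm [32. 60.]
olive 60 [381. 233.] l,n mm [-23. -65.]
olive 96 [365. 248.] l,n mm [-38. -25.]
[215 227  14  29 125] [(215, 247.5, 2), (219, 249.0, 13), (223, 234.0, 15), (227, 231.5, 6)]
end [0.52210608 0.08015344 0.22329327] 0.004270743680403403
shaker diff 6.551746031746032 pot rim diff 4.5944
```

The spoon stands head down, its end at 0.22 m leaning on the rim. All ten pieces are in place, and the pot and shaker have not moved.

```bash
python3 -c "
from bench import robot
print(robot.close_job())"
```

```text
the job is handed in; nothing more can be done
None
```

The job is handed in at about 35 s of the 72 s: the last camera check showed 2 olives and 3 mushrooms on one side of the handle line and 3 olives and 2 mushrooms on the other. All pieces were in the pot, at least 24 mm clear of the line; the spoon was back head down in the utensil pot, and pot and flour shaker had not visibly moved.

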